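Load flanged sample barrels into the shaker carrier

ROBOT

A 6-joint arm with a two-finger parallel gripper is mounted at the origin on a cart in front of the work surface, level with it; the furniture and walls round the work are solid. World frame = base frame: x ahead of the robot, y to its left, z up, the work surface at z = 0. Lengths are in mm, angles in rad, forces in N, time in s.
With the tool pointing down it reaches from about 300 to 775 mm from the base axis. Payload 14.6 kg.
Tool frame: the origin (TCP) lies at the very end of the fingers, on their centre line; the grasp point (between the pads) lies 19 mm behind it; z points along the fingers, y is the line along which they close (so a half turn about z gives the same grasp; the last joint's range is limited). The gripper opens to 94 mm and grips with 3 to 60 N. Pads are 16 mm wide; open, the fingers measure 119 mm over their backs; the gripper's body (75 mm by 177 mm) begins 78 mm behind the grasp point.
Start: joints at [-1.416, 0.3, 1.521, -0, 1.321, -0.067], TCP at [120.986, -536.518, 205.446] pointing down, gripper open.
Joint ranges: [-3.03, 3.03], [-0.79, 2.21], [0.23, 2.52], [-1.04, 4.18], [0, 3.07], [-2.55, 2.55]. Speed limits (rad/s): [2.22, 2.22, 2.57, 3.14, 3.14, 3.14].

INTERFACE

Orientations are given as [roll, pitch, yaw] about the fixed x, y, z axes, in that order (R = Rz(yaw) Ry(pitch) Rx(roll)).
In Python, from cell import manip gives the robot as it stands.
- The arm moves only by the tool servo_tool, never from a script. Its argument "motion" is a list that holds one entry, the list of rows, each a list of 7 numbers: the shift along the world's x, y, z as a fraction of full scale, then the turn, a rotation vector about the world's x, y, z as a fraction of full scale, then the closure, from 0 (fully open) to 1 (shut). In form: [[[x, y, z, rx, ry, rz, gripper], ...]]. A call has 1 to 10 rows; each row is the pose to reach, as a shift and turn from the pose commanded when the call began, turning the shorter way round; what a row does not reach only later rows make up. Full scale, the value 1, is 0.5 m for a shift and pi rad for a turn. A row lasts 1/10 s, in which the tool goes at most 50 mm and 8.59 degrees, less where a joint would pass 70% of its speed; a pose out of reach is approached as far as the arm can. A call with a number of a shift or a turn outside -1 to 1 is refused whole. A call with a gripper value outside its range is refused whole. The fingers move at their own pace and stop on an object; "newtons" is the grip in N (left out, the last holds). Time passes only in rows, so rows that repeat a pose let the fingers close. It gives the time, the measured TCP pose, the force, the opening and the grip force at its end, in the units of the state.
- manip.read_state(): the state, without advancing time (a new reading comes with each control period).
- manip.camera(name): name is "scene" or "top" or "wrist"; returns a dict with "frame" (400x640x3 uint8, red, green, blue), "range_z" (400x640 float32, mm along the optical axis (not along the pixel's ray), 0 where there is no reading), "vfov" (degrees; the focal length in pixels is half the picture's height over the tangent of half this angle, whatever the lens; pixels are square), "cx", "cy" (the principal point, pixels), "k1" (the pictures are not rectified: a ray, as slopes to the right and down, at radius r is drawn at 1 + k1 r^2 times it, then the intrinsics apply), "cam_to_world" (4x4, takes a point from camera to world coordinates). Camera axes: x right, y down, z forward; pixel columns grow to the right and rows downward; lengths in mm; the calibration is good to about 2 mm. A picture is of the moment at which its call begins.
- manip.sign_off(): hands the job in; it is judged then, once.
The state is a dict: "clock": time; "joints": joint angles; "qd": joint speeds; "effort": joint torques, N m; "eef_pos": TCP position; "eef_rot": TCP orientation; "wrist_force": force on the tool from outside, world axes, zero at the start; "moment": the same for the moment, N m; "finger_gap": finger opening in mm; "finger_force": force on a finger pad.
Only numpy, scipy, OpenCV 4.12 (cv2) and the standard library are available. Lean on these libraries where they do the work, as an engineer would, in place of code of your own. Each camera call takes 0.05 s, during which the arm holds its last target. There are 200 camera calls.

TASK

Get the sample carrier ready for the shaker: flip the toggle clamp over to its open position, lift the transit bar off the slotted plate and lay it flat in the grey tray. Then slide every flanged sample barrel, upright, into a free slot of the plate, fully home with its foot flange under the plate, and finally swing the keeper bar down until it clicks shut in front of them. Leave the clamp open, and do not disturb the loose beaker and flask.

Things in the scene. Friction and masses are not known exactly. Their poses are not given: they have to be found in the camera images.
- carrier: fixed carrier: steel slotted plate 350 mm long, three slots side by side open towards the robot. Origin on the worktop under the middle slot's home point; x points into the slots (away from the robot), y along the plate to the left, z up. Plate 6 mm thick, underside 12 mm and top 18 mm above the worktop, bare worktop below it; it ends 40 mm to +x of the origin
- slot_0 (a point): home point of the left slot: where the centre of a barrel fully home lies (50 mm above the worktop); axes are the carrier's. Slots are 35 mm wide and 62 mm apart along y; their rounded tines reach 18.5 mm to -x of this point, so a barrel's flange is clear of the plate 46 mm and more to -x; the slot's end stops a barrel 1.5 mm past this point
- slot_1 (a point): the same for the middle slot. Seen from here the keeper's catch block (12 mm wide, 40 mm high) stands at y +104 mm and sticks out to x -36 mm, the foot of its spring (16 mm wide, 22 mm high) stands at y -105 mm and sticks out to x -55 mm: carry barrels round them
- slot_2 (a point): the same for the right slot
- clamp (a joint): toggle clamp on the left end of the carrier, rad: about 0 clamped (black handle upright, arm along -y pressing on the transit bar), 1.7 fully open (handle lying out to the carrier's +y, arm upright). A spring holds it back until about 0.85 (up to about 4 N at the handle), past that it snaps open by itself and stays
- clamp_hinge (a point): hinge of the clamp, at x 0, y +138 mm from the carrier's origin, 72 mm above the worktop, hinge line along the carrier's x; axes are the carrier's
- clamp_handle (a point): middle of the clamp's round black rubber grip, 18 mm in diameter, 55 mm long (from 55 to 110 mm from the hinge); this point is 85 mm from the hinge
- transit_bar_center (a point): centre of the loose aluminium transit bar, 34 x 130 x 45 mm (its x, y, z), 0.3 kg; at the start it lies on the plate over the slots under the clamp arm, its y along the carrier's y
- transit_bar: the transit bar, origin at the centre of its underside
- tray_in (a point): centre of the inner floor (5 mm above the worktop) of the fixed grey tray, outside 170 mm (its x) x 100 mm (its y), 18 mm high, walls 5 mm; the bar fits with its length along the tray's x
- keeper (a joint): keeper bar of the carrier, rad: 0 open, as at the start (pointing up, leaning 0.08 rad outward past upright), 1.65 shut (lying along the carrier's +y in front of the slots). An over-centre spring pushes it back open if it is let go early (up to about 3 N at the peg); past about 1.15 it is drawn shut and held there
- keeper_hinge (a point): hinge of the keeper bar, at the right front end of the carrier (x -30, y -145 mm from its origin), 34 mm above the worktop, hinge line along the carrier's x; axes are the carrier's
- keeper_peg (a point): middle of the free length of the keeper bar's black round handle peg, 14 mm in diameter, pointing to the carrier's -x (towards the robot), 45 mm long; it stands 240 mm from the hinge and this point is 28 mm to -x of the bar's middle plane. The bar is 12 mm wide and 14 mm thick
- beaker_center (a point): centre of a loose glass beaker 67 mm wide, 78 mm high: leave alone
- flask_center (a point): centre of a loose conical glass flask 56 mm wide, 120 mm high: leave alone
- barrel_0: loose white flanged sample barrel 0 (may be absent), 0.16 kg, origin at the centre of its underside. Fixed bench equipment nearby: an orange balance, 80 mm high, covers world x up to 0.49 m, y 0.02 to 0.23 m; a refractometer with a sloping lever, 0.30 m high, covers x up to 0.48 m, y -0.28 to -0.02 m
- barrel_0_center (a point): centre of that barrel, half-way up: it stands on a round foot flange 54 mm in diameter and 6 mm thick, the body above is 30 mm in diameter up to 100 mm above the worktop. Dragged hard on the worktop it can tip and jam; it goes in best a little (1 to 4 mm) off the worktop
- barrel_1: loose white flanged sample barrel 1 (may be absent), 0.16 kg, origin at the centre of its underside. Fixed bench equipment nearby: an orange balance, 80 mm high, covers world x up to 0.49 m, y 0.02 to 0.23 m; a refractometer with a sloping lever, 0.30 m high, covers x up to 0.48 m, y -0.28 to -0.02 m
- barrel_1_center (a point): centre of that barrel, half-way up: it stands on a round foot flange 54 mm in diameter and 6 mm thick, the body above is 30 mm in diameter up to 100 mm above the worktop. Dragged hard on the worktop it can tip and jam; it goes in best a little (1 to 4 mm) off the worktop
- barrel_2: loose white flanged sample barrel 2 (may be absent), 0.16 kg, origin at the centre of its underside. Fixed bench equipment nearby: an orange balance, 80 mm high, covers world x up to 0.49 m, y 0.02 to 0.23 m; a refractometer with a sloping lever, 0.30 m high, covers x up to 0.48 m, y -0.28 to -0.02 m
- barrel_2_center (a point): centre of that barrel, half-way up: it stands on a round foot flange 54 mm in diameter and 6 mm thick, the body above is 30 mm in diameter up to 100 mm above the worktop. Dragged hard on the worktop it can tip and jam; it goes in best a little (1 to 4 mm) off the worktop
Mind the look-alikes: they are no part of the job. Leave any red look-alike of the barrel_0 alone.

How it is judged (in metres and radians):
On the way, in this order (a step that is already met when the one before it is completed fails the run):
1. the toggle clamp is flipped open (value of joint clamp above 1.3 rad), for 0.2 s.
2. the transit bar lies in the tray (height (world z) of transit_bar_center below 0.035 m and x of transit_bar_center in the frame of tray_in between -0.03 and 0.03 m and y of transit_bar_center in the frame of tray_in between -0.04 and 0.04 m and linear speed of transit_bar below 0.02 m/s and contact force between the fingers and transit_bar below 0.1 N), for 0.2 s.
3. every barrel stands fully home in a slot, its flange under the plate ((horizontal distance between barrel_0_center and slot_0 below 0.01 m or horizontal distance between barrel_0_center and slot_1 below 0.01 m or horizontal distance between barrel_0_center and slot_2 below 0.01 m) and height (world z) of barrel_0_center between 0.045 and 0.056 m and angle between each of barrel_0_center, barrel_1_center, barrel_2_center's own z axis and vertical below 0.12 rad and (horizontal distance between barrel_1_center and slot_0 below 0.01 m or horizontal distance between barrel_1_center and slot_1 below 0.01 m or horizontal distance between barrel_1_center and slot_2 below 0.01 m) and height (world z) of barrel_1_center between 0.045 and 0.056 m and (horizontal distance between barrel_2_center and slot_0 below 0.01 m or horizontal distance between barrel_2_center and slot_1 below 0.01 m or horizontal distance between barrel_2_center and slot_2 below 0.01 m) and height (world z) of barrel_2_center between 0.045 and 0.056 m), for 0.2 s.
4. the keeper bar is shut in its detent (value of joint keeper above 1.57 rad), for 0.2 s.
At the end, for the whole second after the job is handed in: every barrel upright (0.12 rad), within 10 mm of a slot's home point, flange under the plate (centre 45 to 56 mm high); keeper within 0.08 rad of shut; clamp open beyond 1.3 rad; transit bar in the tray (centre below 35 mm, within 30 mm along, 40 mm across); all at rest (all of step 3 and linear speed of each of barrel_0, barrel_1, barrel_2, transit_bar below 0.02 m/s and height (world z) of transit_bar_center below 0.035 m and x of transit_bar_center in the frame of tray_in between -0.03 and 0.03 m and y of transit_bar_center in the frame of tray_in between -0.04 and 0.04 m and value of joint keeper above 1.57 rad and value of joint clamp above 1.3 rad); the robot touches nothing.
It fails at once if the beaker is pushed more than 40 mm (distance of beaker_center from where it was at the start of the episode above 0.04 m).
It fails at once if the flask is pushed more than 40 mm (distance of flask_center from where it was at the start of the episode above 0.04 m).
Of barrel_0, barrel_1, barrel_2 only 2 to 3 are there at a start; the rules pass over those that are not, and their reading is None.
At some moment in a run one of barrel_0, barrel_1, barrel_2 may be knocked a few centimetres aside while the robot is not near it.
Once in a run the grip may slacken for a moment while it holds something.
It also fails if it takes over 208 s, if anything falls off the work surface, if the arm or the gripper's body presses on something with over 40 N, if the wrist force passes 120 N, or if a joint passes its speed limit or range.

## Working session

There is one attempt and no reset: what is moved stays moved. The work goes in short steps, Python scripts to look and compute and a tool call to move; the robot and the scene stay as the last step left them, time stands still between calls to the robot, and variables do not carry over. Pictures are saved under pics/ and viewed, at most 14 in all, crops included, and the job is handed in when it is done.

Besides the shell and the picture viewer there is one more tool, called after "Request:" as name([rows], argument=value, ...), one row to a line, values as JSON. servo_tool: Moves the arm, as the interface text tells. Its arguments: {"type":"object","properties":{"motion":{"type":"array"},"newtons":{"type":"number"}},"required":["motion"]}

```bash
mkdir -p pics; cat > h.py <<'E'
from cell import manip
import numpy as np, cv2
def cam(n,save=None):
    c=manip.camera(n)
    if save: cv2.imwrite('pics/'+save,c['frame'][:,:,::-1])
    return c
def world(c):
    h,w=c['range_z'].shape
    f=h/2/np.tan(np.radians(c['vfov'])/2)
    v,u=np.mgrid[0:h,0:w].astype(np.float32)
    K=np.array([[f,0,c['cx']],[0,f,c['cy']],[0,0,1.]])
    p=cv2.undistortPoints(np.stack([u.ravel(),v.ravel()],1)[:,None],K,np.array([c['k1'],0,0,0,0.]))[:,0].reshape(h,w,2)
    z=c['range_z']; P=np.stack([p[...,0]*z,p[...,1]*z,z,np.ones_like(z)],-1)
    W=P@np.asarray(c['cam_to_world']).T
    W=W[...,:3].copy(); W[z<=0]=np.nan
    return W
E
python3 - <<'E'
from h import *
a=cam('top','top1.png');b=cam('scene','scene1.png')
for n,c in(('t',a),('s',b)): np.savez(n+'1.npz',W=world(c),f=c['frame'])
print(manip.read_state()); print(a['cam_to_world'],b['cam_to_world'],a['vfov'],a['k1'])
E
```

```text
{'clock': 0.1, 'joints': array([-1.41559575e+00,  3.00407267e-01,  1.52149313e+00, -8.97252628e-06,
        1.32069992e+00, -6.66091562e-02]), 'qd': array([ 1.11750760e-03, -1.29904636e-03, -2.47118700e-03,  5.84983420e-05,
       -7.54787535e-04,  5.04335653e-04]), 'effort': array([ 9.30669339e-04, -5.32648051e+01, -3.53285301e+01,  7.09341466e-02,
        2.35680677e-02, -5.92738206e-05]), 'eef_pos': array([ 120.95248351, -536.30470362,  204.95854861]), 'eef_rot': array([-3.14058665e+00, -5.83980931e-05,  2.21811931e-01]), 'wrist_force': array([ 0.21277889, -0.44229674, -0.24075242]), 'moment': array([-0.03320842, -0.01550441,  0.00670672]), 'finger_force': 0.0, 'finger_gap': 93.71157986856213}
[[ 1.39754048e-02 -9.87561004e-01  1.56614022e-01  4.41950520e+02]
 [-9.99877168e-01 -1.49139296e-02 -4.81902653e-03  7.59116737e+01]
 [ 7.09481317e-03 -1.56527437e-01 -9.87648128e-01  1.37213791e+03]
 [ 0.00000000e+00  0.00000000e+00  0.00000000e+00  1.00000000e+00]] [[ 7.25193356e-01 -5.21849004e-01  4.49186168e-01 -5.30627989e+00]
 [-6.88328724e-01 -5.33091526e-01  4.91952226e-01 -6.28522887e+02]
 [-1.72674392e-02 -6.65948228e-01 -7.45798092e-01  1.23883726e+03]
 [ 0.00000000e+00  0.00000000e+00  0.00000000e+00  1.00000000e+00]] 49.12808947787765 0.00956523913806873
```

View pics/top1.png

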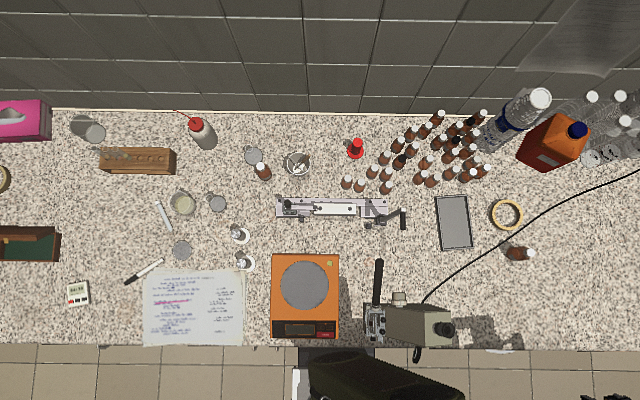

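View pics/scene1.png

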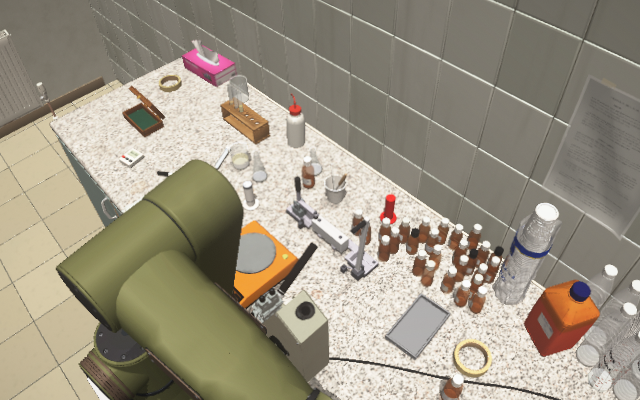

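The top view shows the carrier at about (335,208), with the clamp at its left end (285,208) and the keeper upright at (400,218). The tray is at (453,222). The white barrel candidates are (240,233) and (244,260). The red look-alike is at (356,147), the beaker at about (182,203) and the flask at about (217,203). I'll check with a close crop.

```bash
python3 - <<'E'
from h import *
d=np.load('t1.npz');f=d['f'];W=d['W']
g=cv2.resize(f[170:290,160:480],None,fx=2.5,fy=2.5,interpolation=cv2.INTER_CUBIC)
cv2.imwrite('pics/crop1.png',g[:,:,::-1])
def hist(u0,u1,v0,v1,name,zmin,zmax):
    P=W[v0:v1,u0:u1].reshape(-1,3);P=P[(P[:,2]>zmin)&(P[:,2]<zmax)]
    print(name,len(P),P.min(0).round(),P.max(0).round(),np.median(P,0).round(1)) if len(P) else print(name,0)
hist(225,255,215,243,'bA top',85,115);hist(230,262,245,275,'bB top',85,115)
hist(225,255,215,248,'bA flange',3,12);hist(230,262,245,275,'bB',3,12)
hist(165,200,185,220,'beaker',20,130);hist(205,230,190,215,'flask',20,140)
hist(340,372,130,160,'red',80,130);hist(425,480,185,255,'tray rim',13,25)
hist(275,400,190,225,'plate',14,22);hist(295,370,195,225,'bar',55,70);hist(270,300,195,225,'handle',90,200)
hist(365,415,195,240,'keeper',50,320)
E
```

```text
bA top 89 [530. 313.  86.] [559. 340. 105.] [544.4 326.4  98.8]
bB top 94 [444. 292.  86.] [473. 322. 106.] [458.7 306.3  99.6]
bA flange 191 [508. 287.   3.] [610. 381.  12.] [548.5 323.7   5.2]
bB 163 [426. 263.   3.] [516. 361.  11.] [472.4 297.2   4.8]
beaker 492 [594. 471.  20.] [673. 562.  85.] [638.4 510.4  37.6]
flask 236 [621. 379.  20.] [669. 428. 124.] [639.8 397.2  61.2]
red 92 [809. -42.  82.] [837. -12. 105.] [821.8 -26.2  98.8]
tray rim 285 [ 508. -396.   13.] [ 712. -251.   25.] [ 595.8 -331.5   16.9]
plate 959 [ 585. -127.   14.] [692. 221.  22.] [648.1   1.9  17.8]
bar 472 [610. -27.  55.] [645. 104.  70.] [626.8  34.3  62.6]
handle 52 [617. 165.  95.] [635. 182. 187.] [622.7 173.  178.7]
keeper 246 [ 546. -134.   50.] [602. -94. 287.] [ 590.7 -121.3  275.3]
```

View pics/crop1.png

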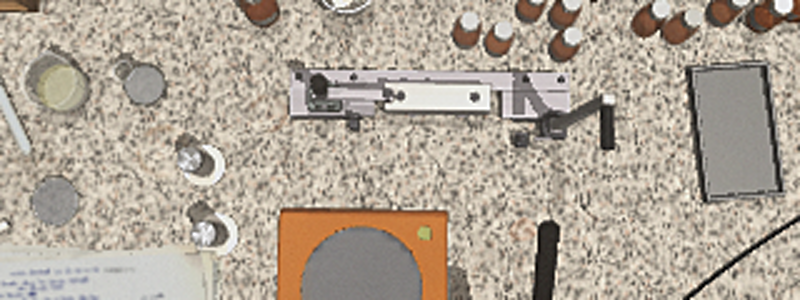

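The crop shows two white barrels with white flanges at crop (205,160) and (215,232). The bar is at (437,97), the handle at (320,85) and the keeper peg at (608,120). The red look-alike lies outside this crop. Next I'll fit the carrier, bar, tray and handle poses.

```bash
python3 - <<'E'
from h import *
d=np.load('t1.npz');W=d['W']
def rect(u0,u1,v0,v1,name,z0,z1):
    m=(W[v0:v1,u0:u1,2]>z0)&(W[v0:v1,u0:u1,2]<z1)
    m=m.astype(np.uint8); n,l,s,_=cv2.connectedComponentsWithStats(m)
    k=1+np.argmax(s[1:,4]); P=W[v0:v1,u0:u1][l==k]
    print(name,len(P),cv2.minAreaRect(P[:,:2].astype(np.float32)),P[:,2].mean().round(1)); return P
rect(295,370,195,225,'bar',58,66)
P=rect(270,400,185,225,'plate',14,22)
# back edge: max x per y bin
ys=np.arange(P[:,1].min()+10,P[:,1].max()-10,10)
bx=[np.nanmax(P[abs(P[:,1]-y)<5][:,0]) if (abs(P[:,1]-y)<5).any() else np.nan for y in ys]
ok=np.isfinite(bx);k=np.polyfit(ys[ok],np.array(bx)[ok],1);print('back edge',k,np.array(bx).round(0), P[:,1].min(),P[:,1].max())
rect(425,480,185,255,'tray rim+',11,26)
P=W[190:260,425:485].reshape(-1,3);P=P[(P[:,2]>3)&(P[:,2]<8)];print('floor',len(P))
P=rect(425,485,185,260,'tray floor',3,30)
P=rect(270,300,190,225,'handle',150,200)
print(P[np.argsort(-P[:,2])[:30]].mean(0))
P=rect(375,425,190,245,'keeper',255,330); print(P.mean(0))
E
```

```text
bar 392 ((626.5331420898438, 38.58598327636719), (33.98938751220703, 130.2692413330078), 0.653952956199646) 62.3
plate 846 ((636.7396240234375, 46.892242431640625), (59.814735412597656, 348.70196533203125), 0.14812441170215607) 17.8
back edge [-2.09762672e-03  6.64833574e+02] [665. 665. 665. 664. 664. 664. 664. 664. 664. 666. 664. 667. 666. 666.
 666. 666. 666. 665. 665. 665. 665. 665. 664. 665. 664. 664. 664. 664.
 663. 664. 663. 663. 666.] -127.40184199366382 221.31140751328653
tray rim+ 315 ((596.6766967773438, -337.2539978027344), (170.79586791992188, 102.94862365722656), 4.931789875030518) 16.6
floor 1122
tray floor 1404 ((597.4102783203125, -340.124267578125), (180.87762451171875, 114.90160369873047), 5.861509323120117) 8.4
handle 42 ((625.2496948242188, 173.6310577392578), (16.54213523864746, 16.671743392944336), 41.521392822265625) 176.9
[625.94115676 174.01378315 181.11115924]
keeper 145 ((573.86279296875, -126.8206558227539), (56.121131896972656, 15.004036903381348), 1.345760464668274) 277.9
[ 575.06694913 -126.03851919  277.85847943]
```

Request:
servo_tool([
  [[0,0,0.1,0,0,0,1],[0,0,0.2,0,0,0,1],[0.1,0.03,0.28,0,0,-0.035,1],[0.66,0.21,0.28,0,0,-0.07,1],[0.66,0.21,0.28,0,0,-0.07,1],[0.66,0.21,0.28,0,0,-0.07,1],[0.66,0.21,0.28,0,0,-0.07,1],[0.66,0.21,0.28,0,0,-0.07,1],[0.66,0.21,0.28,0,0,-0.07,1],[0.66,0.21,0.28,0,0,-0.07,1]],
])

```text
clock: 1.1
eef_pos: [455.0, -429.1, 344.2]
eef_rot: [-3.14, 0.001, 0.006]
wrist_force: [-1.2, 0.5, -1.0]
finger_gap: 17.2
finger_force: 0.0
```

Request:
servo_tool([
  [[0.33,0.84,0,0,0,0,1],[0.33,0.84,0,0,0,0,1],[0.33,0.84,0,0,0,0,1],[0.33,0.84,0,0,0,0,1],[0.33,0.84,0,0,0,0,1],[0.33,0.84,0,0,0,0,1],[0.33,0.84,0,0,0,0,1],[0.33,0.84,0,0,0,0,1],[0.33,0.84,0,0,0,0,1],[0.33,0.84,0,0,0,0,1]],
])

```text
clock: 2.1
eef_pos: [616.8, -7.0, 344.4]
eef_rot: [-3.141, 0.001, 0.007]
wrist_force: [-0.5, -0.2, -0.8]
finger_gap: 0.9
finger_force: 0.0
```

```bash
python3 - <<'E'
from h import *
print(manip.read_state()['eef_pos'])
c=cam('wrist','w1.png');W=world(c);np.savez('w1.npz',W=W,f=c['frame'])
P=W.reshape(-1,3);P=P[(P[:,2]>120)&(P[:,2]<195)&(P[:,1]>120)&(P[:,1]<230)&(abs(P[:,0]-625)<40)]
print(len(P),np.median(P,0) if len(P) else 0, P.min(0),P.max(0))
E
```

```text
[616.79596638  -6.9846787  344.41374247]
469 [625.90530545 168.52477462 170.55258577] [615.52264493 164.40062523 120.13866386] [633.20436114 182.05671215 182.78693856]
```

View pics/w1.png

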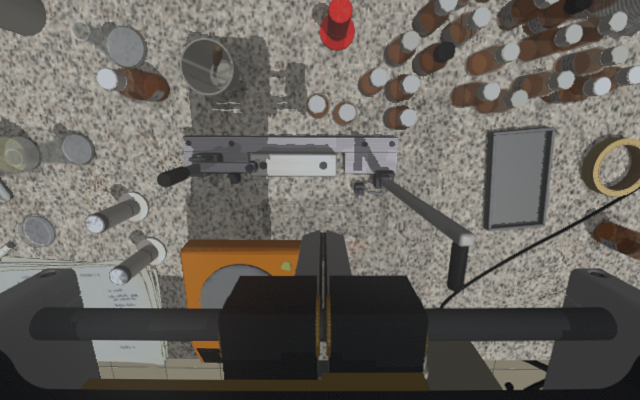

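The wrist view shows the handle at about (175,175), upright at y≈173.5 and x≈625. Only two white barrels are visible, at (118,212) and (140,260).

Request:
servo_tool([
  [[0.016,0.3,0,0,0,0,1],[0.016,0.3,0,0,0,0,1],[0.016,0.3,-0.05,0,0,0,1],[0.016,0.3,-0.15,0,0,0,1],[0.016,0.3,-0.25,0,0,0,1],[0.016,0.3,-0.35,0,0,0,1],[0.016,0.3,-0.42,0,0,0,1],[0.016,0.3,-0.42,0,0,0,1],[0.016,0.3,-0.42,0,0,0,1]],
])

```text
clock: 3.05
eef_pos: [624.5, 137.4, 136.9]
eef_rot: [-3.142, -0.001, 0.001]
wrist_force: [1.2, -0.5, 1.3]
finger_gap: 0.1
finger_force: 0.0
```

Request:
servo_tool([
  [[0,0.03,0,0,0,0,1],[0,0.06,0,0,0,0,1],[0,0.08,0,0,0,0,1],[0,0.1,0,0,0,0,1],[0,0.12,0,0,0,0,1],[0,0.14,0,0,0,0,1],[0,0.16,0,0,0,0,1],[0,0.18,0,0,0,0,1],[0,0.19,0,0,0,0,1],[0,0.2,0,0,0,0,1]],
])

```text
clock: 4.05
eef_pos: [623.9, 239.2, 135.4]
eef_rot: [-3.141, 0.0, 0.002]
wrist_force: [-0.0, 0.1, 0.1]
finger_gap: 0.8
finger_force: 0.0
```

```bash
python3 - <<'E'
from h import *
print(manip.read_state()['eef_pos'],manip.read_state()['wrist_force'])
c=cam('top');W=world(c)
for n,lo,hi in(('handle',(580,200,30),(660,320,100)),('arm',(600,140,90),(650,200,200))):
    P=W.reshape(-1,3);P=P[((P>lo)&(P<hi)).all(1)];print(n,len(P),P.min(0) if len(P) else 0,P.max(0) if len(P) else 0)
E
```

```text
[623.91061013 239.22712333 135.40181205] [-0.00560189  0.11870525  0.06813614]
handle 0 0 0
arm 0 0 0
```

Request:
servo_tool([
  [[0,0,0.1,0,0,0,1],[0,0,0.2,0,0,0.04,1],[0,-0.05,0.3,0,0,0.08,0.8],[0,-0.15,0.3,0,0,0.12,0.5],[0,-0.25,0.3,0,0,0.16,0.3],[0,-0.35,0.3,0,0,0.2,0.3],[0,-0.4,0.3,0,0,0.24,0.3],[0,-0.4,0.3,0,0,0.28,0.3],[0,-0.4,0.3,0,0,0.32,0.3],[0,-0.4,0.3,0,0,0.36,0.3]],
])

```text
clock: 5.1
eef_pos: [624.0, 38.0, 285.5]
eef_rot: [3.142, -0.0, 1.137]
wrist_force: [-0.3, 0.1, 0.5]
finger_gap: 60.8
finger_force: 0.0
```

Request:
servo_tool([
  [[0,0,0,0,0,0.04,0.3],[0,0,0,0,0,0.08,0.3],[0,0,0,0,0,0.12,0.3],[0,0,0,0,0,0.14,0.3],[0,0,0,0,0,0.14,0.3]],
])

```text
clock: 5.6
eef_pos: [624.0, 38.4, 285.5]
eef_rot: [3.141, -0.0, 1.573]
wrist_force: [-0.7, 0.2, 0.2]
finger_gap: 66.0
finger_force: 0.0
```

```bash
python3 - <<'E'
from h import *
s=manip.read_state();print(s['eef_pos'],s['eef_rot'],s['joints'],s['finger_gap'])
c=cam('wrist','w2.png');W=world(c);np.savez('w2.npz',W=W,f=c['frame'])
P=W.reshape(-1,3)
def box(n,lo,hi):
    Q=P[((P>lo)&(P<hi)).all(1)]
    print(n,len(Q),*( (Q.min(0).round(),Q.max(0).round(),cv2.minAreaRect(Q[:,:2].astype(np.float32))) if len(Q)>3 else ()))
box('bar',(590,-50,57),(660,130,68));box('handle',(580,190,40),(680,320,100));box('arm',(600,130,90),(650,200,200))
E
```

```text
[623.97631522  38.37928294 285.51658933] [ 3.14148169e+00 -1.11106357e-04  1.57337311e+00] [2.80310636e-03 4.31754026e-01 1.16011648e+00 1.11106171e-04
 1.54961115e+00 2.23981399e-04] 65.95190176578411
bar 2433 [608. -25.  58.] [642. 103.  65.] ((624.9432373046875, 38.655677795410156), (33.948890686035156, 128.07142639160156), 0.4092451333999634)
handle 332 [609. 191.  43.] [638. 249.  74.] ((625.7900390625, 218.8559112548828), (57.363887786865234, 28.555341720581055), 84.76892852783203)
arm 550 [616. 176.  90.] [631. 200. 156.] ((623.8934326171875, 187.79229736328125), (24.257307052612305, 15.072588920593262), 89.94744873046875)
```

View pics/w2.png

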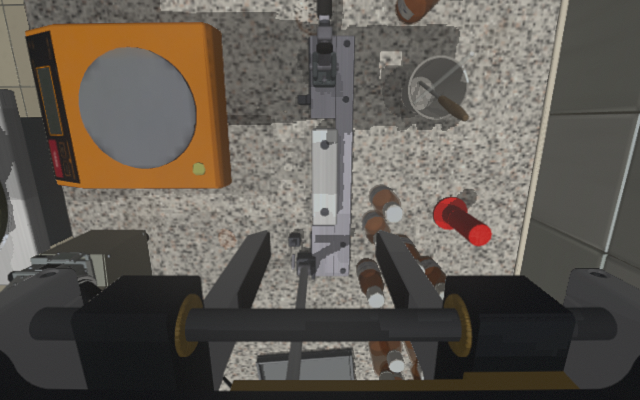

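The clamp is open, with its handle lying out to +y and its arm upright to z≈156. The bar is at about (324,175) in the image, centre about (625,38.6). I'll check the clearance to the bottles at (385,200).

```bash
python3 - <<'E'
from h import *
for f in('w2.npz','t1.npz'):
    P=np.load(f)['W'].reshape(-1,3)
    for y0 in range(-120,130,20):
        Q=P[(P[:,0]>670)&(P[:,0]<730)&(P[:,1]>y0)&(P[:,1]<y0+20)&(P[:,2]>15)&(P[:,2]<200)]
        if len(Q)>8: print(f,y0,len(Q),Q.min(0).round(),Q.max(0).round())
E
```

```text
w2.npz -120 823 [ 676. -120.   16.] [ 713. -100.  102.]
w2.npz -60 46 [680. -52.  18.] [694. -40.  96.]
w2.npz -40 468 [681. -40.  16.] [717. -20. 100.]
w2.npz -20 195 [691. -20.  20.] [720.  -0. 103.]
w2.npz 0 686 [692.   0.  18.] [728.  20. 104.]
w2.npz 20 36 [703.  20.  20.] [716.  22.  49.]
w2.npz 120 25 [725. 130.  53.] [730. 140.  80.]
t1.npz -120 149 [ 679. -120.   16.] [ 730. -101.  105.]
t1.npz -80 10 [728. -80.  25.] [730. -70.  57.]
t1.npz -60 48 [683. -53.  15.] [715. -40. 108.]
t1.npz -40 94 [684. -39.  16.] [717. -20. 109.]
t1.npz -20 56 [694. -20.  20.] [721.  -0. 107.]
t1.npz 0 97 [694.   0.  23.] [726.  20. 106.]
```

Request:
servo_tool([
  [[0.002,0,-0.1,0,0,0,0.3],[0.002,0,-0.2,0,0,0,0.3],[0.002,0,-0.3,0,0,0,0.3],[0.002,0,-0.4,0,0,0,0.3],[0.002,0,-0.47,0,0,0,0.3],[0.002,0,-0.51,0,0,0,0.3],[0.002,0,-0.51,0,0,0,0.3],[0.002,0,-0.51,0,0,0,1],[0.002,0,-0.51,0,0,0,1],[0.002,0,-0.51,0,0,0,1]],
], newtons=40)

```text
clock: 6.65
eef_pos: [625.7, 38.5, 32.0]
eef_rot: [3.139, -0.0, 1.572]
wrist_force: [0.0, 0.1, 0.2]
finger_gap: 45.2
finger_force: 0.0
```

Request:
servo_tool([
  [[0,0,0,0,0,0,1],[0,0,0,0,0,0,1],[0,0,0.1,0,0,0,1],[0,0,0.2,0,0,0,1],[0,0,0.3,0,0,0,1],[0,0,0.4,0,0,0,1],[0,0,0.5,0,0,0,1],[0,0,0.6,0,0,0,1],[0,0,0.6,0,0,0,1]],
])

```text
clock: 7.55
eef_pos: [625.9, 38.5, 338.0]
eef_rot: [3.131, -0.0, 1.573]
wrist_force: [0.7, 0.1, -2.9]
finger_gap: 34.0
finger_force: 40.0
```

Request:
servo_tool([
  [[-0.006,-0.076,0,0,0,-0.045,1],[-0.012,-0.152,0,0,0,-0.09,1],[-0.018,-0.228,0,0,0,-0.135,1],[-0.024,-0.304,0,0,0,-0.18,1],[-0.03,-0.38,0,0,0,-0.225,1],[-0.036,-0.456,0,0,0,-0.27,1],[-0.042,-0.532,0,0,0,-0.315,1],[-0.048,-0.608,0,0,0,-0.36,1],[-0.054,-0.684,0,0,0,-0.405,1],[-0.058,-0.752,0,0,0,-0.45,1]],
])

```text
clock: 8.55
eef_pos: [595.4, -339.3, 329.1]
eef_rot: [-3.14, 0.001, 0.153]
wrist_force: [-0.5, -0.4, -3.3]
finger_gap: 33.7
finger_force: 40.0
```

Request:
servo_tool([
  [[0,0,0,0,0,-0.0233,1],[0,0,-0.1,0,0,-0.0233,1],[0,0,-0.2,0,0,-0.0233,1],[0,0,-0.3,0,0,-0.0233,1],[0,0,-0.4,0,0,-0.0233,1],[0,0,-0.4,0,0,-0.0233,1]],
])

```text
clock: 9.15
eef_pos: [592.8, -335.5, 121.9]
eef_rot: [-3.133, 0.011, 0.086]
wrist_force: [0.1, 0.7, -3.7]
finger_gap: 33.7
finger_force: 40.0
```

```bash
python3 - <<'E'
from h import *
s=manip.read_state();print(s['eef_pos'],s['eef_rot'],s['wrist_force'],s['finger_gap'])
c=cam('top');W=world(c)
P=W[...,:].reshape(-1,3)
for z0,z1 in((13,22),(3,8)):
    Q=P[(P[:,0]>490)&(P[:,0]<700)&(P[:,1]>-420)&(P[:,1]<-265)&(P[:,2]>z0)&(P[:,2]<z1)]
    print(len(Q),Q.min(0).round(),Q.max(0).round())
c=cam('wrist','w3.png');W=world(c);P=W.reshape(-1,3)
Q=P[(P[:,0]>490)&(P[:,0]<700)&(P[:,1]>-420)&(P[:,1]<-265)&(P[:,2]>13)&(P[:,2]<22)]
print(len(Q),cv2.minAreaRect(Q[:,:2].astype(np.float32)))
E
```

```text
[ 592.76008833 -335.51057421  121.94306383] [-3.13321644  0.01096005  0.08570518] [ 0.11455427  0.74120335 -3.67541604] 33.74259828295001
136 [ 508. -379.   13.] [ 685. -281.   22.]
412 [ 490. -409.    3.] [ 700. -265.    8.]
2028 ((614.9412841796875, -335.8561706542969), (128.8590850830078, 100.42108154296875), 5.218238830566406)
```

View pics/w3.png

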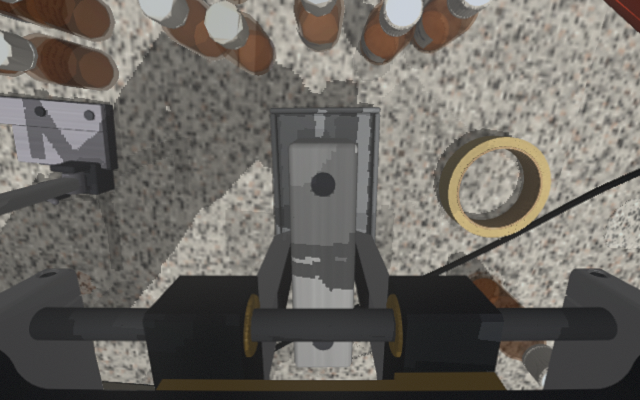

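The bar is held level at (323,255), aligned with the tray below it. Lowering now.

Request:
servo_tool([
  [[0,0,-0.05,0,0,0,1],[0,0,-0.1,0,0,0,1],[0,0,-0.14,0,0,0,1],[0,0,-0.17,0,0,0,1],[0,0,-0.19,0,0,0,1],[0,0,-0.205,0,0,0,1],[0,0,-0.215,0,0,0,1],[0,0,-0.218,0,0,0,1],[0,0,-0.218,0,0,0,1]],
])

```text
clock: 10.15
eef_pos: [596.2, -337.6, 21.8]
eef_rot: [3.141, -0.0, 0.086]
wrist_force: [0.5, -0.2, -2.4]
finger_gap: 34.0
finger_force: 40.0
```

Request:
servo_tool([
  [[0,0,-0.003,0,0,0,1],[0,0,-0.006,0,0,0,1],[0,0,-0.006,0,0,0,1],[0,0,-0.006,0,0,0,0.46],[0,0,-0.006,0,0,0,0.46],[0,0,-0.006,0,0,0,0.46],[0,0,-0.006,0,0,0,0.46],[0,0,-0.006,0,0,0,0.46]],
])

```text
clock: 10.95
eef_pos: [596.0, -337.5, 18.6]
eef_rot: [3.141, -0.0, 0.086]
wrist_force: [-0.5, -0.5, 0.7]
finger_gap: 50.9
finger_force: 0.0
```

Request:
servo_tool([
  [[0,0,0.05,0,0,0,0.46],[0,0,0.1,0,0,0,0.46],[0,0,0.2,0,0,0,0.46],[0,0,0.3,0,0,0,0.46],[0,0,0.4,0,0,0,0.46],[0,0,0.5,0,0,0,0.46],[0,0,0.64,0,0,0,0.46],[0,0,0.64,0,0,0,0.46]],
])

```text
clock: 11.75
eef_pos: [596.2, -337.6, 344.5]
eef_rot: [3.137, -0.006, 0.086]
wrist_force: [-0.2, 0.6, 0.1]
finger_gap: 50.5
finger_force: 0.0
```

```bash
python3 - <<'E'
from h import *
s=manip.read_state();print(s['eef_pos'],s['eef_rot'],s['wrist_force'],s['finger_gap'])
c=cam('wrist');P=world(c).reshape(-1,3)
def box(n,lo,hi):
    Q=P[((P>lo)&(P<hi)).all(1)];print(n,len(Q),cv2.minAreaRect(Q[:,:2].astype(np.float32)),np.median(Q[:,2]))
box('bar in tray',(490,-400,40),(700,-270,62));box('rim',(490,-420,13),(700,-265,22))
E
```

```text
[ 596.15424481 -337.61057138  344.53460681] [ 3.13718435 -0.00582187  0.08574015] [-0.24720121  0.55399704  0.07498832] 50.51752427428742
bar in tray 1807 ((594.6015014648438, -336.5010070800781), (128.70619201660156, 33.68294906616211), 5.329259872436523) 49.39698307504858
rim 972 ((593.7185668945312, -337.88763427734375), (170.02365112304688, 100.15515899658203), 5.219584941864014) 17.087898165750005
```

The bar lies in the tray, centred to within a couple of mm. Moving over towards the plate and barrels, and turning to yaw 90°.

Request:
servo_tool([
  [[-0.01,0.08,0,0,0,0.045,0.3],[-0.02,0.16,0,0,0,0.09,0.3],[-0.03,0.24,0,0,0,0.135,0.3],[-0.04,0.32,0,0,0,0.18,0.3],[-0.05,0.4,0,0,0,0.225,0.3],[-0.06,0.48,0,0,0,0.27,0.3],[-0.07,0.56,0,0,0,0.315,0.3],[-0.08,0.64,0,0,0,0.36,0.3],[-0.09,0.72,0,0,0,0.405,0.3],[-0.1,0.8,0,0,0,0.45,0.3]],
])

```text
clock: 12.8
eef_pos: [545.3, 64.0, 337.8]
eef_rot: [-3.141, 0.0, 1.505]
wrist_force: [0.6, -0.1, 0.3]
finger_gap: 65.1
finger_force: 0.0
```

Request:
servo_tool([
  [[0,0,0,0,0,0.0233,0.3],[0,0,0,0,0,0.0233,0.3],[0,0,0,0,0,0.0233,0.3]],
])

```text
clock: 13.1
eef_pos: [545.9, 62.1, 338.0]
eef_rot: [-3.141, 0.0, 1.57]
wrist_force: [-0.2, -0.2, 0.9]
finger_gap: 65.3
finger_force: 0.0
```

```bash
cat > bar.py <<'E'
from h import *
def barrels(P,lo=(400,210),hi=(600,420)):
    Q=P[(P[:,2]>90)&(P[:,2]<112)&(P[:,0]>lo[0])&(P[:,0]<hi[0])&(P[:,1]>lo[1])&(P[:,1]<hi[1])].astype(np.float64)
    out=[]
    while len(Q)>15:
        m=np.linalg.norm(Q[:,:2]-Q[0,:2],axis=1)<40
        C=Q[m];Q=Q[~m]
        if len(C)>15: out.append((len(C),C.min(0).round(1),C.max(0).round(1),np.array(cv2.minEnclosingCircle(C[C[:,2]>96][:,:2].astype(np.float32))[0]).round(1)))
    return out
E
python3 - <<'E'
from bar import *
s=manip.read_state();print(s['eef_pos'],s['eef_rot'])
c=cam('wrist','w4.png');W=world(c);np.savez('w4.npz',W=W,f=c['frame']);P=W.reshape(-1,3)
for b in barrels(P): print('wrist',b)
t=cam('top');
for b in barrels(world(t).reshape(-1,3)): print('top',b)
E
```

```text
[545.94337596  62.09887532 337.97987841] [-3.14100906e+00  1.35405067e-04  1.56991181e+00]
top (89, array([563. , 280.8,  90.7]), array([592.4, 309.6, 105.4]), array([578. , 294.8]))
top (92, array([444.4, 291.5,  92.8]), array([473. , 322. , 105.2]), array([459. , 306.6]))
```

View pics/w4.png

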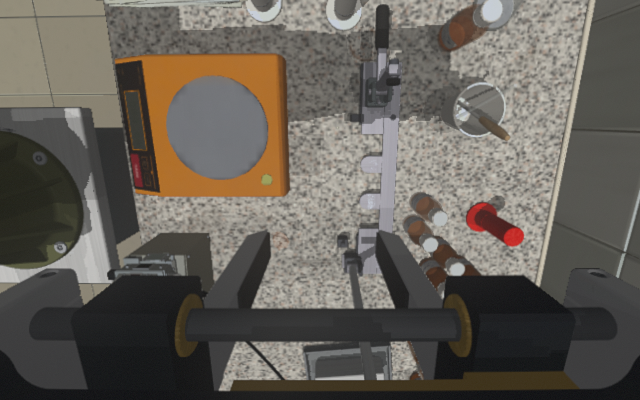

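The wrist view shows the plate with its two middle tines at (372,163) and (370,202), and the barrel feet at (263,8) and (345,12). Barrel A has been knocked and now stands at (578,295). Next I'll measure the slots from the tines.

```bash
python3 - <<'E'
from h import *
P=np.load('w4.npz')['W'].reshape(-1,3)
P=P[(P[:,2]>13)&(P[:,2]<24)&(P[:,0]>590)&(P[:,0]<680)&(P[:,1]>-60)&(P[:,1]<150)]
for x0 in (608,614,620,626,632):
    Q=P[(abs(P[:,0]-x0)<3)];h=np.histogram(Q[:,1],np.arange(-60,150,2))[0]>0
    y=np.arange(-59,149,2);e=np.flatnonzero(np.diff(h.astype(int)));print(x0,[(int(y[i]+1),'+' if not h[i] else '-') for i in e])
for y0 in (8,68): 
    Q=P[abs(P[:,1]-y0)<10];print(y0,Q[:,0].min(),Q[:,0].max())
for y0 in(-23,38,99):
    Q=P[abs(P[:,1]-y0)<4];print(y0,Q[:,0].min(),Q[:,0].max(),Q[:,2].mean())
E
```

```text
608 [(-42, '-'), (-6, '+'), (16, '-'), (58, '+'), (78, '-'), (116, '+')]
614 [(-42, '-'), (-8, '+'), (20, '-'), (54, '+'), (82, '-'), (116, '+')]
620 [(-42, '-'), (-10, '+'), (20, '-'), (54, '+'), (82, '-'), (116, '+')]
626 [(-42, '-'), (-8, '+'), (20, '-'), (54, '+'), (82, '-'), (116, '+')]
632 [(-42, '-'), (-10, '+'), (20, '-'), (54, '+'), (82, '-'), (116, '+')]
8 605.3772819368128 663.9705589043449
68 605.2684790174554 664.1409290220913
-23 640.2795725703445 662.937289538306 17.546382079714906
38 639.8279738748403 662.4074881253107 17.124741080077353
99 639.6768540404345 663.7139453933125 17.409430708062104
```

Request:
servo_tool([
  [[0.064,0.23,-0.076,0,0,0,0],[0.064,0.23,-0.076,0,0,0,0],[0.064,0.23,-0.076,0,0,0,0],[0.064,0.23,-0.076,0,0,0,0],[0.064,0.23,-0.076,0,0,0,0],[0.064,0.23,-0.076,0,0,0,0]],
])

```text
clock: 13.8
eef_pos: [578.2, 176.2, 301.1]
eef_rot: [3.141, -0.0, 1.571]
wrist_force: [0.2, -0.7, 0.3]
finger_gap: 94.1
finger_force: 0.0
```

```bash
python3 - <<'E'
from bar import *
s=manip.read_state();print(s['eef_pos'],s['eef_rot'])
c=cam('wrist');P=world(c).reshape(-1,3)
for b in barrels(P): print('wrist',b)
Q=P[(P[:,2]>25)&(P[:,2]<112)&(P[:,0]>540)&(P[:,0]<605)&(P[:,1]>250)&(P[:,1]<330)];print(len(Q),Q.min(0),Q.max(0))
E
```

```text
[578.15477571 176.20120555 301.11228054] [ 3.14067293e+00 -4.57732936e-05  1.57079563e+00]
wrist (614, array([442.5, 292.4,  90. ]), array([472.5, 321.6, 101.5]), array([457.5, 307.4]))
wrist (570, array([561.3, 281. ,  91.1]), array([590.5, 310.9, 102.1]), array([575.4, 296.1]))
639 [561.33346507 281.02074323  29.43017199] [590.51377585 310.87624703 102.06143332]
```

Request:
servo_tool([
  [[-0.004,0.1,-0.05,0,0,0,0.46],[-0.004,0.2,-0.1,0,0,0,0.46],[-0.004,0.24,-0.15,0,0,0,0.46],[-0.004,0.24,-0.2,0,0,0,0.46],[-0.004,0.24,-0.28,0,0,0,0.46],[-0.004,0.24,-0.36,0,0,0,0.46],[-0.004,0.24,-0.44,0,0,0,0.46],[-0.004,0.24,-0.49,0,0,0,0.46],[-0.004,0.24,-0.512,0,0,0,0.46],[-0.004,0.24,-0.512,0,0,0,0.46]],
])

```text
clock: 14.85
eef_pos: [576.0, 296.7, 43.9]
eef_rot: [-3.14, 0.001, 1.572]
wrist_force: [-0.1, -0.1, 0.8]
finger_gap: 50.6
finger_force: 0.0
```

Request:
servo_tool([
  [[0,0,0,0,0,0,1],[0,0,0,0,0,0,1],[0,0,0,0,0,0,1],[0,0,0,0,0,0,1],[0,0,0,0,0,0,1],[0,0,0,0,0,0,1]],
], newtons=25)

```text
clock: 15.45
eef_pos: [576.6, 297.7, 45.8]
eef_rot: [3.14, -0.001, 1.573]
wrist_force: [0.5, -0.8, 6.4]
finger_gap: 29.7
finger_force: 25.0
```

Request:
servo_tool([
  [[0,0,0.04,0,0,0,1],[-0.01,0,0.09,0,0,0,1],[-0.042,-0.02,0.14,0,0,0,1],[-0.042,-0.1,0.14,0,0,0,1],[-0.042,-0.18,0.14,0,0,0,1],[-0.042,-0.26,0.14,0,0,0,1],[-0.042,-0.34,0.14,0,0,0,1],[-0.042,-0.42,0.14,0,0,0,1],[-0.042,-0.49,0.14,0,0,0,1],[-0.042,-0.518,0.14,0,0,0,1]],
])

```text
clock: 16.45
eef_pos: [554.8, 35.9, 114.6]
eef_rot: [-3.142, 0.0, 1.57]
wrist_force: [-1.0, 0.3, -1.5]
finger_gap: 29.6
finger_force: 25.0
```

Request:
servo_tool([
  [[0,0,0,0,0,0,1],[0,0,0,0,0,0,1],[0,0,0,0,0,0,1]],
])

```text
clock: 16.75
eef_pos: [555.0, 39.8, 114.4]
eef_rot: [-3.141, -0.0, 1.574]
wrist_force: [0.1, 0.3, -1.0]
finger_gap: 29.8
finger_force: 25.0
```

```bash
python3 - <<'E'
from bar import *
s=manip.read_state();print(s['eef_pos'],s['eef_rot'],s['finger_gap'],s['wrist_force'])
c=cam('wrist','w5.png');W=world(c);P=W.reshape(-1,3)
for z in range(66,180,8):
    Q=P[(P[:,2]>z)&(P[:,2]<z+8)&(abs(P[:,0]-555)<30)&(abs(P[:,1]-37)<35)]
    if len(Q)>5: print(z,len(Q),Q.min(0).round(1),Q.max(0).round(1))
E
```

```text
[554.96811945  39.78004026 114.40827953] [-3.14149254e+00 -1.75891998e-04  1.57405364e+00] 29.756063443760112 [ 0.14676795  0.34947894 -1.0248457 ]
66 796 [527.8  24.4  68.5] [580.1  65.2  74. ]
74 918 [528.   23.8  74. ] [579.9  65.3  81.9]
82 116 [540.2  39.8  82. ] [568.8  53.6  89.9]
90 112 [540.4  44.   90.1] [567.8  53.4  98. ]
98 175 [538.9  38.7  98.2] [569.1  53.7 105.9]
106 181 [536.4  40.  106.1] [571.6  53.5 114. ]
114 347 [529.4  39.6 114.1] [578.6  53.4 122. ]
122 451 [527.2  39.9 122. ] [580.9  53.5 129.9]
130 518 [527.1  39.9 130. ] [581.1  53.8 138. ]
138 643 [527.1  39.6 138. ] [581.2  53.6 146. ]
146 691 [527.1  39.9 146. ] [580.9  53.7 154. ]
154 781 [526.9  40.6 154. ] [581.2  54.  162. ]
162 3316 [526.8  30.4 162. ] [581.2  54.  169.9]
170 591 [527.   34.9 170. ] [581.2  50.7 178. ]
178 644 [530.3  39.1 178. ] [578.   50.8 186. ]
```

View pics/w5.png

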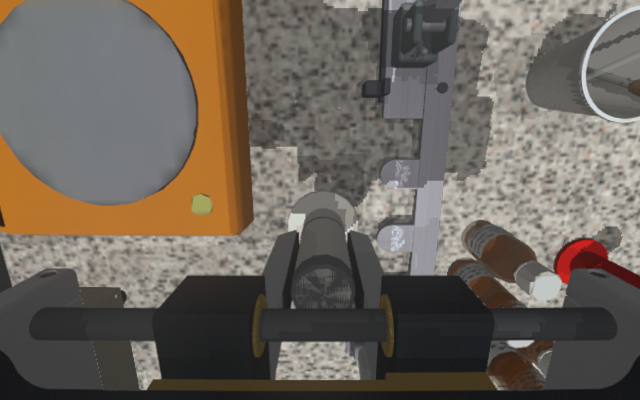

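The wrist view shows the barrel gripped upright at (322,260), its flange at (320,215), and the middle slot between the tines at (400,173) and (397,237). Lowering in front of the slot.

Request:
servo_tool([
  [[0,-0.003,-0.04,0,0,0,1],[0,-0.003,-0.08,0,0,0,1],[0,-0.003,-0.11,0,0,0,1],[0,-0.003,-0.125,0,0,0,1],[0,-0.003,-0.133,0,0,0,1],[0,-0.003,-0.133,0,0,0,1],[0,-0.003,-0.133,0,0,0,1]],
])

```text
clock: 17.5
eef_pos: [555.4, 37.2, 48.6]
eef_rot: [3.141, -0.0, 1.573]
wrist_force: [0.3, 0.1, -2.3]
finger_gap: 29.9
finger_force: 25.0
```

```bash
cat > chk.py <<'E'
from bar import *
import sys
x,y=float(sys.argv[1]),float(sys.argv[2])
s=manip.read_state();print(s['eef_pos'],s['eef_rot'],s['finger_gap'],s['wrist_force'])
P=world(cam('wrist')).reshape(-1,3)
for z0,z1,r in((2,8,35),(20,28,22),(33,43,22),(90,104,22)):
    Q=P[(P[:,2]>z0)&(P[:,2]<z1)&(abs(P[:,0]-x)<r)&(abs(P[:,1]-y)<r)]
    if len(Q)>5: print(z0,len(Q),Q.min(0).round(1),Q.max(0).round(1))
E
python3 chk.py 555 38
```

```text
[555.36132379  37.15998087  48.62659539] [ 3.14059009e+00 -3.53982791e-05  1.57283785e+00] 29.914008570507434 [ 0.27737828  0.11431662 -2.32132109]
2 589 [528.3  23.2   3.2] [580.5  62.6   8. ]
20 125 [540.6  38.4  20. ] [568.8  50.6  27.9]
33 232 [539.4  36.5  33. ] [569.5  51.1  43. ]
90 3608 [533.   27.9  90. ] [577.   51.5 104. ]
```

Request:
servo_tool([
  [[0.01,0.002,0,0,0,0,1],[0.03,0.002,0,0,0,0,1],[0.05,0.002,0,0,0,0,1],[0.07,0.002,0,0,0,0,1],[0.09,0.002,0,0,0,0,1],[0.11,0.002,0,0,0,0,1],[0.125,0.002,0,0,0,0,1],[0.135,0.002,0,0,0,0,1],[0.139,0.002,0,0,0,0,1],[0.139,0.002,0,0,0,0,1]],
])

```text
clock: 18.55
eef_pos: [624.6, 38.0, 47.9]
eef_rot: [-3.141, 0.0, 1.573]
wrist_force: [-0.3, 0.2, -1.9]
finger_gap: 29.5
finger_force: 25.0
```

```bash
python3 chk.py 624 38
```

```text
[624.55294425  37.95455431  47.86042159] [-3.14144942e+00  1.49177643e-05  1.57265663e+00] 29.51473961975691 [-0.32646304  0.17870774 -1.92898884]
2 571 [597.5  23.5   3. ] [640.6  57.4   8. ]
20 125 [609.9  39.1  20.1] [638.   51.8  28. ]
33 233 [608.6  37.1  33. ] [638.6  52.3  42.8]
90 3579 [602.   28.4  90. ] [646.   52.3 104. ]
```

Request:
servo_tool([
  [[0,0,-0.002,0,0,0,1],[0,0,-0.003,0,0,0,1],[0,0,-0.003,0,0,0,0.6],[0,0,-0.003,0,0,0,0.46],[0,0,-0.003,0,0,0,0.46],[0,0,-0.003,0,0,0,0.46]],
])

```text
clock: 19.2
eef_pos: [624.6, 38.0, 46.6]
eef_rot: [3.141, -0.0, 1.573]
wrist_force: [-0.5, -1.5, 0.3]
finger_gap: 50.5
finger_force: 0.0
```

Request:
servo_tool([
  [[0,0,0.03,0,0,0,0.46],[0,0,0.08,0,0,0,0.46],[0,0,0.16,0,0,0,0.46],[-0.02,0.02,0.24,0,0,0,0.46],[-0.08,0.06,0.34,0,0,0,0.46],[-0.16,0.1,0.44,0,0,0,0.46],[-0.24,0.14,0.48,0,0,0,0.46],[-0.32,0.18,0.5,0,0,0,0.46],[-0.32,0.2,0.5,0,0,0,0.46],[-0.32,0.2,0.5,0,0,0,0.46]],
])

```text
clock: 20.2
eef_pos: [463.0, 139.6, 299.6]
eef_rot: [3.137, -0.001, 1.575]
wrist_force: [0.4, -0.6, 0.3]
finger_gap: 50.7
finger_force: 0.0
```

```bash
python3 - <<'E'
from bar import *
s=manip.read_state();print(s['eef_pos'],s['eef_rot'])
P=world(cam('wrist')).reshape(-1,3);T=world(cam('top')).reshape(-1,3)
for n,p in(('wrist',P),('top',T)):
    for b in barrels(p): print(n,b)
    for b in barrels(p,(595,0),(650,80)): print(n,'home',b)
E
```

```text
[462.98491726 139.59177631 299.58687883] [ 3.13710770e+00 -1.29222824e-03  1.57505871e+00]
wrist (624, array([442.2, 292.7,  90.2]), array([471.5, 321.7, 102.3]), array([456.6, 307.1]))
wrist home (434, array([607.9,  22.3,  90. ]), array([637.8,  51.2, 101.4]), array([623.1,  36.3]))
top (92, array([444.4, 291.9,  91.3]), array([473. , 321.8, 105.9]), array([459.1, 306.8]))
top home (85, array([610.3,  23.4,  91.4]), array([640.2,  50.2, 107.1]), array([625.2,  35.5]))
```

Request:
servo_tool([
  [[-0.011,0.1,0,0,0,0,0.46],[-0.011,0.2,-0.02,0,0,0,0.46],[-0.011,0.3,-0.1,0,0,0,0.46],[-0.011,0.336,-0.18,0,0,0,0.46],[-0.011,0.336,-0.26,0,0,0,0.46],[-0.011,0.336,-0.34,0,0,0,0.46],[-0.011,0.336,-0.42,0,0,0,0.46],[-0.011,0.336,-0.48,0,0,0,0.46],[-0.011,0.336,-0.507,0,0,0,0.46],[-0.011,0.336,-0.507,0,0,0,0.46]],
])

```text
clock: 21.3
eef_pos: [458.8, 305.1, 41.3]
eef_rot: [-3.139, 0.002, 1.572]
wrist_force: [0.1, 1.0, -0.1]
finger_gap: 51.3
finger_force: 0.0
```

Request:
servo_tool([
  [[0,0,0,0,0,0,0.46],[0,0,0,0,0,0,1],[0,0,0,0,0,0,1],[0,0,0,0,0,0,1],[0,0,0,0,0,0,1],[0,0,0,0,0,0,1]],
], newtons=25)

```text
clock: 21.9
eef_pos: [459.3, 306.2, 43.7]
eef_rot: [3.141, -0.001, 1.573]
wrist_force: [-2.2, -0.7, 6.6]
finger_gap: 29.4
finger_force: 25.0
```

Request:
servo_tool([
  [[0,0,0.04,0,0,0,1],[0.02,0,0.1,0,0,0,1],[0.1,0,0.14,0,0,0,1],[0.18,-0.02,0.14,0,0,0,1],[0.192,-0.09,0.14,0,0,0,1],[0.192,-0.17,0.14,0,0,0,1],[0.192,-0.25,0.14,0,0,0,1],[0.192,-0.33,0.14,0,0,0,1],[0.192,-0.4,0.14,0,0,0,1],[0.192,-0.414,0.14,0,0,0,1]],
])

```text
clock: 22.9
eef_pos: [554.9, 96.0, 113.0]
eef_rot: [-3.141, 0.0, 1.57]
wrist_force: [0.8, 0.4, -1.9]
finger_gap: 29.6
finger_force: 25.0
```

Request:
servo_tool([
  [[0,0,-0.04,0,0,0,1],[0,0,-0.08,0,0,0,1],[0,0,-0.11,0,0,0,1],[0,0,-0.125,0,0,0,1],[0,0,-0.132,0,0,0,1],[0,0,-0.132,0,0,0,1],[0,0,-0.132,0,0,0,1],[0,0,-0.132,0,0,0,1]],
])

```text
clock: 23.7
eef_pos: [555.3, 99.1, 47.6]
eef_rot: [3.14, -0.0, 1.573]
wrist_force: [-0.8, 0.1, -1.4]
finger_gap: 29.7
finger_force: 25.0
```

```bash
python3 chk.py 555 99
```

```text
[555.34913553  99.06529222  47.62722131] [ 3.14049788e+00 -1.23398063e-04  1.57267484e+00] 29.7038776434033 [-0.75879949  0.10579076 -1.36541015]
2 99 [528.   95.9   4.3] [581.1 127.5   8. ]
20 130 [540.1 103.5  20. ] [568.7 115.7  28. ]
33 226 [539.6 102.5  33. ] [569.2 115.8  43. ]
90 3621 [533.   90.9  90. ] [577.  116.6 104. ]
```

Request:
servo_tool([
  [[0,-0.003,-0.003,0,0,0,1],[0.03,-0.0034,-0.003,0,0,0,1],[0.05,-0.0034,-0.003,0,0,0,1],[0.07,-0.0034,-0.003,0,0,0,1],[0.09,-0.0034,-0.003,0,0,0,1],[0.11,-0.0034,-0.003,0,0,0,1],[0.125,-0.0034,-0.003,0,0,0,1],[0.135,-0.0034,-0.003,0,0,0,1],[0.139,-0.0034,-0.003,0,0,0,1],[0.139,-0.0034,-0.003,0,0,0,1]],
])

```text
clock: 24.75
eef_pos: [624.4, 97.3, 45.3]
eef_rot: [-3.141, -0.0, 1.573]
wrist_force: [-0.1, 0.1, -1.7]
finger_gap: 29.6
finger_force: 25.0
```

```bash
python3 chk.py 624 99
```

```text
[624.4360836   97.26478452  45.33815846] [-3.14142604e+00 -3.59620616e-08  1.57266022e+00] 29.608257675631844 [-0.08516039  0.06391666 -1.66972914]
2 648 [596.9  87.6   5.2] [640.3 117.    8. ]
20 123 [609.2 102.1  20.1] [637.7 114.   28. ]
33 216 [608.7 100.9  33. ] [638.1 114.3  43. ]
90 3870 [602.   88.9  90. ] [646.  114.6 104. ]
```

Request:
servo_tool([
  [[0,0,-0.002,0,0,0,1],[0,0,-0.003,0,0,0,1],[0,0,-0.003,0,0,0,0.6],[0,0,-0.003,0,0,0,0.46],[0,0,-0.003,0,0,0,0.46],[0,0,-0.003,0,0,0,0.46]],
])

```text
clock: 25.4
eef_pos: [624.5, 97.3, 44.0]
eef_rot: [3.141, -0.0, 1.573]
wrist_force: [-0.4, -0.4, -0.1]
finger_gap: 50.2
finger_force: 0.0
```

Request:
servo_tool([
  [[0,0,0.03,0,0,0,0.46],[0,0,0.08,0,0,0,0.46],[0,0,0.16,0,0,0,0.46],[0,0,0.26,0,0,-0.04,0.46],[-0.03,-0.04,0.36,0,0,-0.08,0.46],[-0.06,-0.1,0.46,0,0,-0.12,0.46],[-0.09,-0.18,0.56,0,0,-0.16,0.46],[-0.117,-0.27,0.58,0,0,-0.2,0.46],[-0.117,-0.36,0.58,0,0,-0.24,0.46],[-0.117,-0.44,0.58,0,0,-0.28,0.46]],
])

```text
clock: 26.4
eef_pos: [565.4, -116.7, 336.9]
eef_rot: [3.138, -0.002, 0.689]
wrist_force: [1.7, 0.2, 0.1]
finger_gap: 51.0
finger_force: 0.0
```

Request:
servo_tool([
  [[0,0,0,0,0,-0.04,0.6],[0,0,0,0,0,-0.08,0.6],[0,0,0,0,0,-0.12,0.6],[0,0,0,0,0,-0.16,0.6],[0,0,0,0,0,-0.2,0.6],[0,0,0,0,0,-0.22,0.6],[0,0,0,0,0,-0.22,0.6]],
])

```text
clock: 27.1
eef_pos: [566.0, -115.2, 334.7]
eef_rot: [3.141, -0.001, 0.001]
wrist_force: [-0.3, 0.2, 0.7]
finger_gap: 37.6
finger_force: 0.0
```

```bash
python3 - <<'E'
from bar import *
s=manip.read_state();print(s['eef_pos'],s['eef_rot'],s['finger_gap'])
c=cam('wrist','w6.png');P=world(c).reshape(-1,3);T=world(cam('top')).reshape(-1,3)
for n,p in(('wrist',P),('top',T)):
    for b in barrels(p,(595,0),(650,140)): print(n,'home',b)
    for b in barrels(p,(400,100),(590,420)): print(n,'other',b)
    Q=p[(p[:,2]>258)&(p[:,2]<300)&(p[:,0]>535)&(p[:,0]<620)&(p[:,1]>-170)&(p[:,1]<-105)]
    if len(Q): print(len(Q),Q.min(0),Q.max(0))
E
```

```text
[ 565.96956664 -115.19525275  334.7067302 ] [ 3.14133713e+00 -1.00701471e-03  9.47276934e-04] 37.6343589869685
wrist home (475, array([608.1,  82.7,  90.1]), array([638. , 113.7, 101.1]), array([623.3,  98.2]))
wrist home (436, array([608. ,  21.3,  90.1]), array([637.9,  50.3, 101.5]), array([623.1,  35.5]))
1253 [ 544.02371185 -134.25799257  258.71452383] [ 600.82275249 -118.98320327  285.29923564]
top home (83, array([610.6,  85.3,  91.4]), array([639.4, 112. , 106. ]), array([625.2,  98.1]))
top home (85, array([609.8,  23.6,  92.7]), array([640.7,  50.2, 106.1]), array([625.2,  35.7]))
12 [ 546.03845892 -133.60353679  272.86668984] [ 554.49339041 -124.47007995  282.61845611]
```

View pics/w6.png

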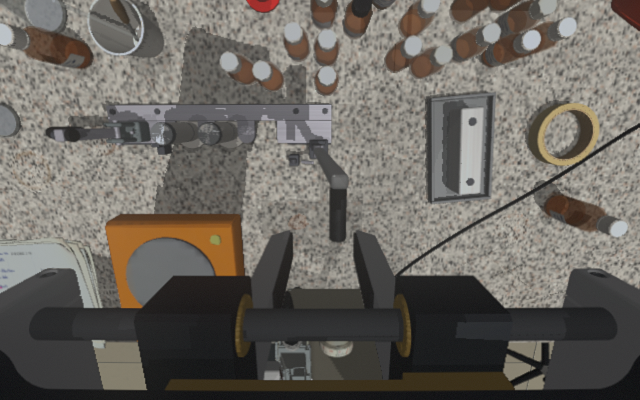

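Both barrels stand home at wrist pixels (167,133) and (210,133). The keeper peg is at (338,210), y≈-126.7. Lowering over the peg and gripping it.

Request:
servo_tool([
  [[0,-0.023,0,0,0,0,0.6],[0,-0.023,-0.03,0,0,0,0.6],[0,-0.023,-0.08,0,0,0,0.6],[0,-0.023,-0.13,0,0,0,0.6],[0,-0.023,-0.16,0,0,0,0.6],[0,-0.023,-0.16,0,0,0,0.6],[0,-0.023,-0.16,0,0,0,1],[0,-0.023,-0.16,0,0,0,1],[0,-0.023,-0.16,0,0,0,1],[0,-0.023,-0.16,0,0,0,1]],
], newtons=25)

```text
clock: 28.2
eef_pos: [566.5, -126.9, 254.4]
eef_rot: [3.141, -0.001, 0.002]
wrist_force: [0.6, -0.0, 2.0]
finger_gap: 13.2
finger_force: 25.0
```

Request:
servo_tool([
  [[0,0,0,0,0,0,1],[0,0,0,0,0,0,1]],
])

```text
clock: 28.4
eef_pos: [566.4, -126.9, 254.3]
eef_rot: [3.141, -0.001, 0.002]
wrist_force: [-1.4, -1.3, 5.7]
finger_gap: 13.2
finger_force: 25.0
```

Request:
servo_tool([
  [[0,0.0384,0.0015,0,0,0,1],[0,0.0863,-0.001,0,0,0,1],[0,0.1337,-0.008,0,0,0,1],[0,0.1802,-0.0199,0,0,0,1],[0,0.2253,-0.0363,0,0,0,1],[0,0.2685,-0.0572,0,0,0,1],[0,0.3094,-0.0823,0,0,0,1],[0,0.3476,-0.1114,0,0,0,1],[0,0.3827,-0.1441,0,0,0,1],[0,0.4143,-0.1801,0,0,0,1]],
])

```text
clock: 29.4
eef_pos: [566.1, 80.9, 162.9]
eef_rot: [3.141, -0.0, 0.002]
wrist_force: [3.2, -4.9, -1.9]
finger_gap: 13.0
finger_force: 25.0
```

Request:
servo_tool([
  [[0,0.0279,-0.039,0,0,0,1],[0,0.0518,-0.0806,0,0,0,1],[0,0.0714,-0.1244,0,0,0,1],[0,0.0865,-0.17,0,0,0,1],[0,0.097,-0.2168,0,0,0,1],[0,0.1015,-0.25,0,0,0,1],[0,0.1035,-0.275,0,0,0,1],[0,0.104,-0.29,0,0,0,1],[0,0.104,-0.297,0,0,0,1],[0,0.104,-0.298,0,0,0,1]],
])

```text
clock: 30.4
eef_pos: [566.5, 131.7, 15.7]
eef_rot: [3.141, -0.0, 0.002]
wrist_force: [-8.8, -7.3, 20.1]
finger_gap: 13.0
finger_force: 25.0
```

```bash
python3 - <<'E'
from bar import *
s=manip.read_state();print(s['eef_pos'],s['wrist_force'],s['finger_gap'],s['finger_force'])
E
```

```text
[566.5055921  131.71857238  15.7093348 ] [-8.82874574 -7.29310061 20.06730837] 12.965401073628884 25.002045035362244
```

Request:
servo_tool([
  [[0,0,0,0,0,0,0.6],[0,0,0,0,0,0,0.6],[0,0,0,0,0,0,0.6],[0,0,0.03,0,0,0,0.6],[0,0,0.1,0,0,0,0.6],[0,0,0.2,0,0,0,0.6],[-0.05,-0.08,0.3,0,0,0,0.6],[-0.1,-0.16,0.4,0,0,0,0.6],[-0.15,-0.22,0.5,0,0,0,0.6],[-0.2,-0.26,0.6,0,0,0,0.6]],
])

```text
clock: 31.4
eef_pos: [489.0, 26.4, 268.5]
eef_rot: [3.142, -0.0, 0.002]
wrist_force: [0.4, -0.7, 0.8]
finger_gap: 37.7
finger_force: 0.0
```

Request:
servo_tool([
  [[0,0,0,0,0,0,0.6],[0,0,0,0,0,0,0.6],[0,0,0,0,0,0,0.6]],
])

```text
clock: 31.7
eef_pos: [490.2, 27.8, 265.4]
eef_rot: [-3.141, 0.001, 0.002]
wrist_force: [0.3, -0.4, 0.0]
finger_gap: 37.6
finger_force: 0.0
```

```bash
python3 - <<'E'
from bar import *
s=manip.read_state();print(s['eef_pos'],s['wrist_force'],s['finger_force'])
c=cam('wrist','w7.png');P=world(c).reshape(-1,3)
for b in barrels(P,(595,0),(650,140)): print('home',b)
def box(n,lo,hi):
    Q=P[((P>lo)&(P<hi)).all(1)];print(n,len(Q),*((Q.min(0).round(1),Q.max(0).round(1)) if len(Q) else ()))
box('peg',(535,110,22),(584,150,60));box('bar',(586,-60,30),(602,70,60));box('bar in tray',(490,-400,40),(700,-270,62));box('clamp arm',(600,150,100),(650,200,200))
E
```

```text
[490.18801423  27.82283041 265.40463167] [ 0.27559996 -0.35511176  0.02172774] 0.0
home (727, array([608.3,  83.9,  90.4]), array([638.8, 112.6, 101.5]), array([623.5,  99. ]))
home (738, array([608.4,  21.9,  90.1]), array([639.1,  51.2, 101.3]), array([623.4,  36.5]))
peg 358 [543.7 125.1  32.6] [583.5 138.6  42. ]
bar 1141 [588.2 -59.9  35. ] [600.7  69.5  42.7]
bar in tray 3517 [ 529.6 -358.8   40. ] [ 659.7 -313.    53.1]
clamp arm 894 [615.8 175.  100.2] [631.5 199.6 156.6]
```

View pics/w7.png

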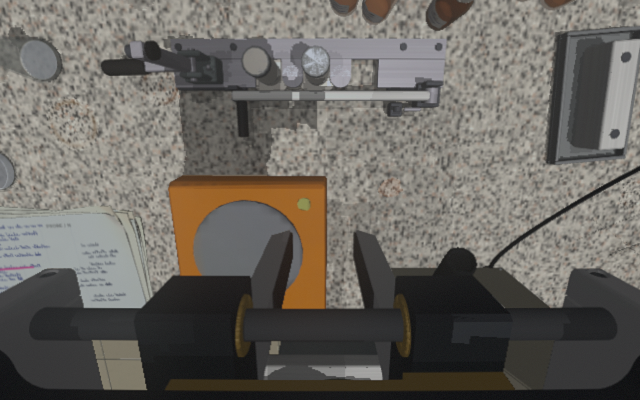

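The final view shows:
- **Keeper:** shut at (335,95), with the peg at (243,118).
- **Barrels:** both home, at (255,60) and (315,60).
- **Clamp:** open at (125,65).
- **Bar:** in the tray at (610,90).

Nothing is touching the robot, so I'm handing in.

```bash
python3 -c "
from cell import manip
print(manip.sign_off())"
```

```text
the job is handed in; nothing more can be done
None
```

I handed the job in at about 32 s: the clamp is open, the transit bar lies in the tray, both barrels present stand home in the left and middle slots, and the keeper is shut. The judge's verdict was not returned, so this rests on my last camera check.

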